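# Pack the good salvaged parts into the colour-coded tray

### The job

Pack the good radio parts into the foam tray, each standing upright on the floor of the pocket whose pad has its colour, about in the middle: the blue capacitor with the flat silver top on blue, the green module with the clean green top on green, the yellow transformer on yellow and the white relay on white. Leave the two failed look-alikes, the blue capacitor with the bulged brown top and the green module with the scorched black top, standing where they are.

Things in the scene. Friction and masses are not known exactly. Their poses are not given: they have to be found in the camera images.
- capacitor_good: good electrolytic capacitor: upright blue can, 30 mm diameter, 44 mm tall, flat bright silver top with a thin cross. Origin: centre of its underside; z up. Stands loose on the bench at the start, at any yaw.
- module_good: good plug-in module: green box-shaped block, 44 mm (its x) x 32 mm (its y), 40 mm tall, with steel sides, its green top bearing a small black and a small brass chip. Origin: centre of its underside; z up. Stands loose on the bench at the start, at any yaw.
- transformer: small transformer: yellow-taped coil on a black core, overall 36 mm (its x) x 34 mm (its y), 40 mm tall; from above yellow with a black bar across it. Origin: centre of its underside; z up. Stands loose on the bench at the start, at any yaw.
- relay: relay: white case on a grey base, 40 mm (its x) x 30 mm (its y), 40 mm tall; white from above. Origin: centre of its underside; z up. Stands loose on the bench at the start, at any yaw.
- capacitor_burst: failed look-alike, to be left alone: the same blue can (30 mm diameter), but with a bulged dark brown top, 47 mm tall. Origin: centre of its underside; z up. Stands loose on the bench at the start, at any yaw.
- module_burnt: failed look-alike, to be left alone: the same green block (44 x 32 x 40 mm), but its top is scorched black with a brown patch. Origin: centre of its underside; z up. Stands loose on the bench at the start, at any yaw.
- pad_blue: blue pad, 57 mm square, 3 mm thick, floor of a 58 mm square tray pocket. Origin: centre of its underside, 3 mm above the bench; x, y along the pocket's sides. Tray: fixed, dark foam, 192 mm square, rim 18 mm high; four pockets, 2 by 2, 90 mm apart centre to centre; foam between them flat, 10 mm above the pads. Which pocket has which colour changes.
- pad_green: green pad, 57 mm square, 3 mm thick, floor of a 58 mm square tray pocket. Origin: centre of its underside, 3 mm above the bench; x, y along the pocket's sides. Tray: fixed, dark foam, 192 mm square, rim 18 mm high; four pockets, 2 by 2, 90 mm apart centre to centre; foam between them flat, 10 mm above the pads. Which pocket has which colour changes.
- pad_yellow: yellow pad, 57 mm square, 3 mm thick, floor of a 58 mm square tray pocket. Origin: centre of its underside, 3 mm above the bench; x, y along the pocket's sides. Tray: fixed, dark foam, 192 mm square, rim 18 mm high; four pockets, 2 by 2, 90 mm apart centre to centre; foam between them flat, 10 mm above the pads. Which pocket has which colour changes.
- pad_white: white pad, 57 mm square, 3 mm thick, floor of a 58 mm square tray pocket. Origin: centre of its underside, 3 mm above the bench; x, y along the pocket's sides. Tray: fixed, dark foam, 192 mm square, rim 18 mm high; four pockets, 2 by 2, 90 mm apart centre to centre; foam between them flat, 10 mm above the pads. Which pocket has which colour changes.
There are look-alikes about, which are no part of the job. What is shaped like the transformer but pink is not meant. Of the things that look like the pad_yellow, the smaller one is meant.

How it is judged (in metres and radians):
At the end, for the whole second after the job is handed in: Each good part stands upright (within 0.15 rad) on the pad of its own colour, its centre within 15 mm of the pad's centre and its underside on the pad (-4 to +4 mm), released and at rest; the burst capacitor and the burnt module still stand, within 20 mm of where they began (horizontal distance between capacitor_good and pad_blue below 0.015 m and z of capacitor_good in the frame of pad_blue between -0.001 and 0.007 m and angle between each of capacitor_good, module_good, transformer, relay, capacitor_burst, module_burnt's own z axis and vertical below 0.15 rad and linear speed of each of capacitor_good, module_good, transformer, relay, capacitor_burst, module_burnt below 0.02 m/s and contact force between the fingers and capacitor_good below 0.05 N and horizontal distance between module_good and pad_green below 0.015 m and z of module_good in the frame of pad_green between -0.001 and 0.007 m and contact force between the fingers and module_good below 0.05 N and horizontal distance between transformer and pad_yellow below 0.015 m and z of transformer in the frame of pad_yellow between -0.001 and 0.007 m and contact force between the fingers and transformer below 0.05 N and horizontal distance between relay and pad_white below 0.015 m and z of relay in the frame of pad_white between -0.001 and 0.007 m and contact force between the fingers and relay below 0.05 N and distance of each of capacitor_burst, module_burnt from where it was at the start of the episode below 0.02 m); the robot touches nothing.
It fails at once if a failed look-alike is moved more than 20 mm from its place (distance of any of capacitor_burst, module_burnt from where it was at the start of the episode above 0.02 m).
It also fails if it takes over 88 s, if anything falls off the work surface, if the arm or the gripper's body presses on something with over 40 N, if the wrist force passes 120 N, or if a joint passes its speed limit or range.

### The arm

A 6-joint arm with a two-finger parallel gripper is mounted at the origin on the work surface. World frame = base frame: x ahead of the robot, y to its left, z up, the work surface at z = 0. Lengths are in mm, angles in rad, forces in N, time in s.
With the tool pointing down it reaches from about 275 to 1000 mm from the base axis. Payload 8.4 kg.
Tool frame: the origin (TCP) lies at the very end of the fingers, on their centre line; the grasp point (between the pads) lies 19 mm behind it (r.tcp_to_grasp is the distance from the TCP to the grasp point, in mm); z points along the fingers, y is the line along which they close (so a half turn about z gives the same grasp; the last joint's range is limited). The gripper opens to 85 mm and grips with 20 to 120 N. Pads are 22 mm wide; open, the fingers measure 114 mm over their backs; the gripper's body (76 mm by 85 mm) begins 54 mm behind the grasp point. The pads swing forward as they close: fully open they stand 13 mm farther back than shut.
Start: joints at [1.211, 0.353, 1.633, -0, 1.155, -0.002], TCP at [218.883, 585.421, 231.281] pointing down, gripper open.
Joint ranges: [-2.63, 2.63], [-0.92, 2.1], [0.06, 2.66], [-1.3, 4.44], [0, 2.69], [-3.02, 3.02]. Speed limits (rad/s): [2.22, 2.22, 2.79, 3.14, 3.14, 3.14].

### API

Orientations are given as [roll, pitch, yaw] about the fixed x, y, z axes, in that order (R = Rz(yaw) Ry(pitch) Rx(roll)).
In Python, from rig import r gives the robot as it stands. The module is installed in compiled form; this text tells all that it offers.
- The arm moves only by the tool play_rows, never from a script. Its argument "rows" is a list of rows, each an object with "dp": the shift along the tool's x, y, z in units of 40 mm (1.0 is 40 mm), a list of three; "turn": the turn, a rotation vector about the tool's x, y, z in units of 6 degrees (1.0 is 6 degrees), a list of three; "fingers": the closure, from 0 (fully open) to 1 (shut). In form: [{"dp": [tx, ty, tz], "turn": [wx, wy, wz], "fingers": fingers}, ...]. A call has 1 to 5 rows; each row shifts and turns the commanded pose from where the row before left it, along the tool's axes as they then stand; what a row does not reach is not made up. A row lasts 1/12 s, in which the tool goes at most 41.7 mm and 7.16 degrees, less where a joint would pass 70% of its speed; a pose out of reach is approached as far as the arm can. A call is refused whole if a number of a shift passes 1 or a number of a turn 1, either way. A call with a gripper value outside its range is refused whole. The fingers move at their own pace and stop on an object; "force" is the grip in N (left out, the last holds). Time passes only in rows, so rows that do not move let the fingers close. It gives the time, the measured TCP pose, the force, the opening and the grip force at its end, in the units of the state.
- r.sense(): the state, without advancing time (a new reading comes with each control period).
- r.grab_frame(name): name is "side" or "top" or "wrist"; returns a dict with "pixels" (420x560x3 uint8, red, green, blue), "fx", "fy", "cx", "cy" (pixels), "pose" (4x4, takes a point from camera to world coordinates). Camera axes: x right, y down, z forward; pixel columns grow to the right and rows downward; lengths in mm; the calibration is good to about 2 mm. A picture is of the moment at which its call begins. There is no depth.
- r.sign_off(): hands the job in; it is judged then, once.
The state is a dict: "clock": time; "qpos": joint angles; "qvel": joint speeds; "joint_efforts": joint torques, N m; "eef_pos": TCP position; "tcp_rot": TCP orientation; "contact_force": force on the tool from outside, world axes, zero at the start; "wrist_torque": the same for the moment, N m; "opening": opening from 0.0 (shut) to 1.0 (fully open); "grasp_force": force on a finger pad.
Only numpy, scipy, OpenCV 4.12 (cv2) and the standard library are available. Lean on these libraries where they do the work, as an engineer would, in place of code of your own. Each camera call takes 0.05 s, during which the arm holds its last target. There are 200 camera calls.

## Working session

There is one attempt and no reset: what is moved stays moved. The work goes in short steps, Python scripts to look and compute and a tool call to move; the robot and the scene stay as the last step left them, time stands still between calls to the robot, and variables do not carry over. Pictures are saved under pics/ and viewed, at most 14 in all, crops included, and the job is handed in when it is done.

Besides the shell and the picture viewer there is one more tool, called after "Request:" as name(argument=value, ...), one argument or row to a line, values as JSON. play_rows: Moves the arm, as the interface text tells. Its arguments: {"type":"object","properties":{"rows":{"type":"array"},"force":{"type":"number"}},"required":["rows"]}

```bash
mkdir -p pics
cat > h.py <<'E'
from rig import r
import numpy as np, cv2
def snap(name,fn):
    f=r.grab_frame(name); cv2.imwrite(f'pics/{fn}.png',f['pixels'][:,:,::-1]); 
    np.savez(f'pics/{fn}.npz',**{k:np.array(v) for k,v in f.items()}); return f
def load(fn): return np.load(f'pics/{fn}.npz')
def ray(f,u,v,z):
    P=np.array(f['pose']); d=P[:3,:3]@np.array([(u-f['cx'])/f['fx'],(v-f['cy'])/f['fy'],1.]); o=P[:3,3]
    return (o+d*(z-o[2])/d[2])
E
python3 - <<'E'
from h import *
f=snap('top','top0'); g=snap('side','side0')
a=cv2.imread('pics/top0.png')
cv2.imwrite('pics/top0b.png',cv2.resize(a,(800,600),interpolation=cv2.INTER_CUBIC))
print(f['pose'],f['fx'],f['cx'],f['cy']); print(r.sense())
E
```

```text
[[ 1.51313166e-02 -9.84350777e-01  1.75569333e-01  3.34353757e+02]
 [-9.99834547e-01 -1.31225828e-02  1.25966675e-02  1.31964686e+00]
 [-1.00956163e-02 -1.75730889e-01 -9.84386476e-01  1.14680053e+03]
 [ 0.00000000e+00  0.00000000e+00  0.00000000e+00  1.00000000e+00]] 465.9197370685155 287.67382760640504 213.1217533772694
{'clock': 0.1, 'qpos': array([ 1.21056227e+00,  3.53588298e-01,  1.63406708e+00, -2.22072224e-05,
        1.15521283e+00, -2.41054984e-03]), 'qvel': array([ 0.00036455, -0.00338897, -0.00158288, -0.00143509,  0.00092564,
        0.00050621]), 'joint_efforts': array([ 3.85716903e-04, -6.06357694e+01, -3.42817533e+01,  1.55507946e-04,
        4.14792841e-03,  1.56423414e-05]), 'eef_pos': array([218.75648771, 584.99979985, 230.62775341]), 'tcp_rot': array([-3.14031705e+00,  1.72306658e-05,  2.78377814e+00]), 'contact_force': array([ 0.91407344,  0.18695426, -0.17199478]), 'wrist_torque': array([ 0.01218226, -0.03179892,  0.0155655 ]), 'grasp_force': 0.0, 'opening': 1.004056227544485}
```

View pics/top0b.png

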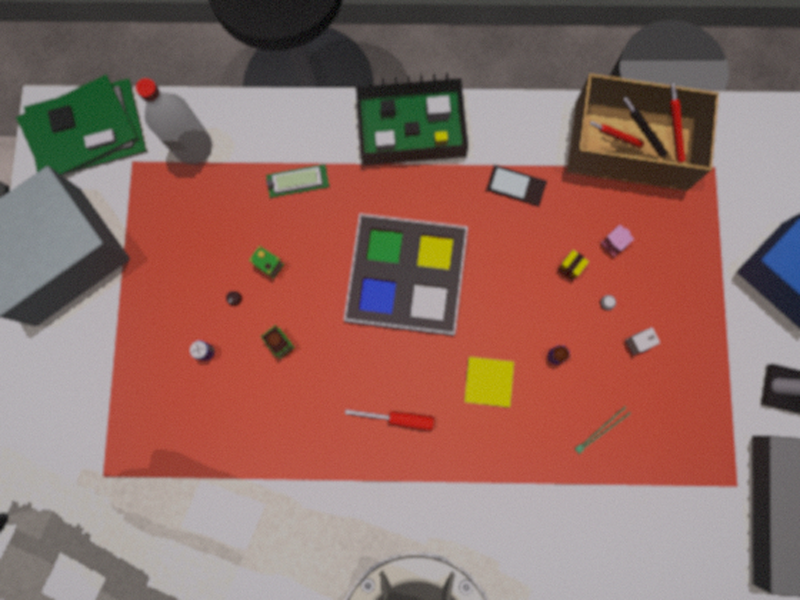

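The top view (800 px scale) shows the tray at (407,273), with green (385,246), yellow (435,253), blue (378,296) and white (429,303). The larger yellow square at (490,382) is the decoy pad. Candidates:
- **Good capacitor:** (201,350), versus the dark cans at (233,298) and (558,355) and a small white thing at (608,302).
- **Good module:** (265,262), versus the burnt one at (278,342).
- **Transformer:** (573,264), versus the pink one at (619,240).
- **Relay:** (643,341).

I'll confirm these in an enlarged crop.

Run:
```python
from h import *
a=cv2.imread('pics/top0.png')
L=cv2.resize(a[165:265,130:210],(400,500),interpolation=cv2.INTER_CUBIC)
R=cv2.resize(a[155:265,380:470],(400,489),interpolation=cv2.INTER_CUBIC)
c=np.zeros((500,800,3),np.uint8); c[:,:400]=L; c[:489,400:]=R
cv2.imwrite('pics/crop0.png',c)
```

```text
(no output)
```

View pics/crop0.png

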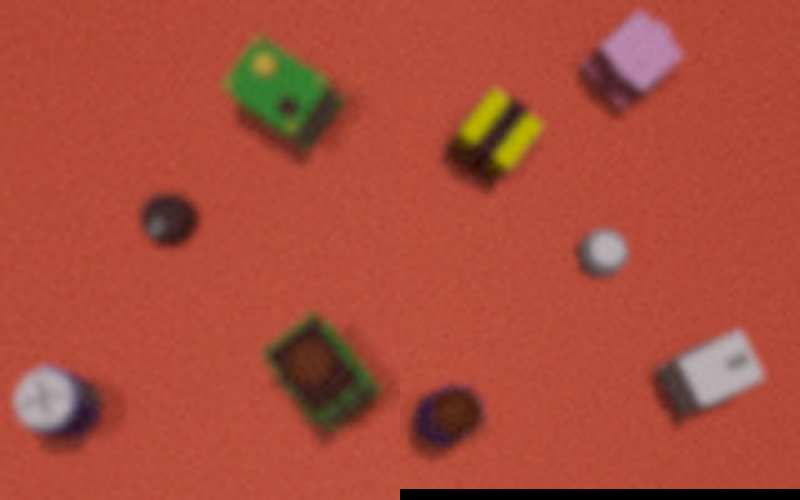

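View pics/side0.png

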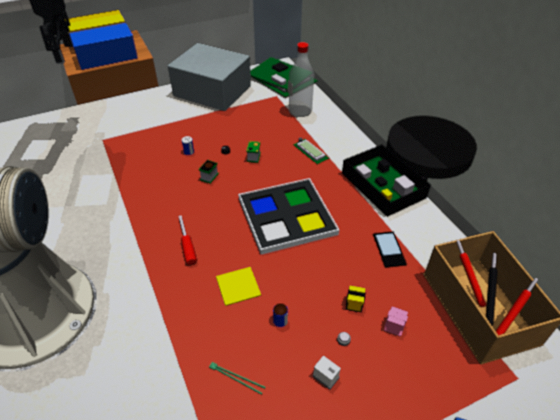

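Run:
```python
from h import *
f=load('top0')
Lc=lambda p:(130+(p[0]+.5)/5-.5,165+(p[1]+.5)/5-.5)
Rc=lambda p:(380+(p[0]-399.5)/4.444-.5,155+(p[1]+.5)/4.444-.5)
o={'cap':(Lc,44,[(45,399)]),'mod':(Lc,40,[(262,38),(343,98),(303,139),(225,88)]),
'tra':(Rc,40,[(497,88),(545,126),(505,172),(460,135)]),'rel':(Rc,40,[(742,330),(766,374),(695,412),(672,365)]),
'burst':(Rc,47,[(456,412)]),'burnt':(Lc,40,[(313,315),(380,384),(330,424),(267,353)]),'knobdark':(Lc,20,[(170,218)]),'knobw':(Rc,15,[(604,250)]),'pink':(Rc,40,[(635,50)])}
for k,(c,z,ps) in o.items():
    w=np.array([ray(f,*c(p),z)[:2] for p in ps]); s=k,w.mean(0).round(1)
    if len(ps)>1:
        e=np.diff(np.vstack([w,w[:1]]),axis=0); s+=(np.linalg.norm(e,axis=1).round(1),np.degrees(np.arctan2(e[:,1],e[:,0])).round(0))
    print(*s)
hsv=cv2.cvtColor(f['pixels'],cv2.COLOR_RGB2HSV)
x0,x1,y0,y1=240,330,148,236
H=hsv[y0:y1,x0:x1].astype(int)
h,s,v=H[...,0],H[...,1],H[...,2]
for n,m in {'green':(h>45)&(h<75)&(s>120),'yellow':(h>22)&(h<38)&(s>120),'blue':(h>105)&(h<130)&(s>120),'white':(s<40)&(v>170)}.items():
    m=cv2.morphologyEx(m.astype(np.uint8),cv2.MORPH_OPEN,np.ones((7,7)))
    c=max(cv2.findContours(m,0,2)[0],key=cv2.contourArea)
    w=np.array([ray(f,p[0][0]+x0,p[0][1]+y0,6)[:2] for p in c],np.float32)
    print(n,cv2.minAreaRect(w))
```

```text
cap [450.6 369.6]
mod [604.  264.8] [51.  27.8 46.9 30.5] [-126.  138.   58.  -33.]
tra [ 607.7 -263. ] [33.2 34.5 31.5 34. ] [-130.  139.   50.  -38.]
rel [ 477.  -375.3] [26.4 44.1 27.5 43. ] [-154.  118.   24.  -63.]
burst [ 451.8 -232.7]
burnt [467.3 238.7] [47.2 30.2 46.4 28.2] [-134.  130.   44.  -49.]
knobdark [543.6 322.2]
knobw [ 546.4 -323.5]
pink [ 654.1 -337.5]
green ((644.2009887695312, 64.7864990234375), (54.82047653198242, 55.720848083496094), 0.6956383585929871)
yellow ((632.7882080078125, -24.259002685546875), (60.66367721557617, 58.941532135009766), 84.78829956054688)
blue ((553.6837768554688, 76.0108642578125), (58.89395523071289, 57.74897766113281), 82.54610443115234)
white ((542.4137573242188, -14.744285583496094), (48.05780792236328, 49.90372848510742), 0.7494219541549683)
```

All confirmed: the good capacitor (silver top with cross) is at crop (45,399), the green-top module at (283,90), the transformer at (503,130) and the relay at (718,370). The sizes and the 90 mm pocket spacing agree with the measurements. I'll take the capacitor first.

Request:
play_rows(
  rows=[
    {"dp": [-0.81,-0.33,0],"turn": [0,0,0],"fingers": 0},
    {"dp": [-0.81,-0.33,0],"turn": [0,0,0],"fingers": 0},
    {"dp": [-0.81,-0.33,0],"turn": [0,0,0],"fingers": 0},
    {"dp": [-0.81,-0.33,0],"turn": [0,0,0],"fingers": 0},
    {"dp": [-0.81,-0.33,0],"turn": [0,0,0],"fingers": 0},
  ],
  force=40,
)

```text
clock: 0.52
eef_pos: [348.3, 465.5, 231.0]
tcp_rot: [-3.141, -0.0, 2.784]
contact_force: [0.5, -0.1, 1.3]
opening: 0.997
grasp_force: 0.0
```

Request:
play_rows(
  rows=[
    {"dp": [-0.81,-0.33,0],"turn": [0,0,0],"fingers": 0},
    {"dp": [-0.81,-0.33,0],"turn": [0,0,0],"fingers": 0},
    {"dp": [-0.81,-0.33,0.4],"turn": [0,0,0],"fingers": 0},
    {"dp": [-0.81,-0.33,0.4],"turn": [0,0,0],"fingers": 0},
    {"dp": [0,0,0.2],"turn": [0,0,0],"fingers": 0},
  ],
)

```text
clock: 0.93
eef_pos: [453.5, 367.7, 189.5]
tcp_rot: [-3.139, 0.001, 2.781]
contact_force: [-0.8, 0.1, -0.2]
opening: 1.004
grasp_force: 0.0
```

```bash
cat >> h.py <<'E'
def plan(x,y,z,psi):
    s=r.sense(); p=s['eef_pos']; c=np.degrees(s['tcp_rot'][2]); d=np.array([x,y,z])-p
    out=lambda a:np.round(np.array([np.cos(a)*d[0]+np.sin(a)*d[1],np.sin(a)*d[0]-np.cos(a)*d[1],-d[2]])/40,2)
    t=(psi-c+180)%360-180
    print('pos',p.round(1),'psi',round(c,1),'t',s['clock'],'open',s['opening'],'| turn units',round(-t/6,2),'dp now',out(np.radians(c)),'dp after',out(np.radians(psi)))
E
python3 - <<'E'
from h import *
f=snap('wrist','w1'); plan(450.6,369.6,14,159.5)
P=np.array(f['pose'])
for q in [(450.6,369.6,44)]:
    c=P[:3,:3].T@(np.array(q)-P[:3,3]); print(f['fx']*c[0]/c[2]+f['cx'],f['fy']*c[1]/c[2]+f['cy'])
E
```

```text
pos [451.2 368.9 188.3] psi 159.3 t 0.9833 open 1.0005414307317713 | turn units -0.04 dp now [0.02 0.01 4.36] dp after [0.02 0.01 4.36]
274.218078644303 188.3368698424619
```

View pics/w1.png

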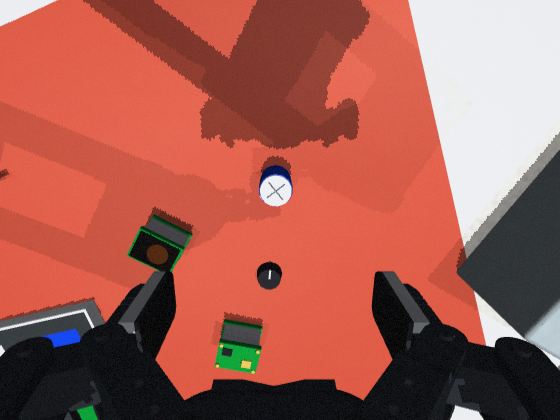

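The wrist view shows the silver crossed top at (276,189), against a predicted (274,188), so the measurements are good. Now I'll descend and grip.

Request:
play_rows(
  rows=[
    {"dp": [0,0,0.9],"turn": [0,0,0],"fingers": 0},
    {"dp": [0,0,0.9],"turn": [0,0,0],"fingers": 0},
    {"dp": [0,0,0.9],"turn": [0,0,0],"fingers": 0},
    {"dp": [0,0,0.9],"turn": [0,0,0],"fingers": 0},
    {"dp": [0,0,0.76],"turn": [0,0,0],"fingers": 0},
  ],
)

```text
clock: 1.4
eef_pos: [449.2, 372.3, 14.9]
tcp_rot: [-3.141, -0.001, 2.784]
contact_force: [-0.9, 0.2, -0.1]
opening: 0.998
grasp_force: 0.0
```

Request:
play_rows(
  rows=[
    {"dp": [0,0,0],"turn": [0,0,0],"fingers": 0.4},
    {"dp": [0,0,0],"turn": [0,0,0],"fingers": 1},
    {"dp": [0,0,0],"turn": [0,0,0],"fingers": 1},
    {"dp": [0,0,0],"turn": [0,0,0],"fingers": 1},
    {"dp": [0,0,0],"turn": [0,0,0],"fingers": 1},
  ],
)

```text
clock: 1.82
eef_pos: [451.6, 373.3, 19.4]
tcp_rot: [3.138, 0.002, 2.784]
contact_force: [-3.0, -0.9, 8.3]
opening: 0.337
grasp_force: 38.8
```

Request:
play_rows(
  rows=[
    {"dp": [0,0,0],"turn": [0,0,0],"fingers": 1},
    {"dp": [0,0,0],"turn": [0,0,0],"fingers": 1},
    {"dp": [0,0,0],"turn": [0,0,0],"fingers": 1},
  ],
)

```text
clock: 2.07
eef_pos: [451.6, 373.2, 19.4]
tcp_rot: [3.138, 0.002, 2.784]
contact_force: [-1.5, 0.4, 7.1]
opening: 0.334
grasp_force: 39.0
```

Run:
```python
from h import *
plan(553.7,76,90,159.5)
print(r.sense()['grasp_force'])
f=load('w1')
w=np.array([ray(f,*p,40)[:2] for p in [(221,341),(263,346),(259,374),(217,369)]]);e=np.diff(np.vstack([w,w[:1]]),axis=0)
print(w.mean(0),np.linalg.norm(e,axis=1),np.degrees(np.arctan2(e[:,1],e[:,0])))
```

```text
pos [451.6 373.2  19.4] psi 159.5 t 2.0667 open 0.3342936188103185 | turn units -0.0 dp now [-4.99 -6.07 -1.77] dp after [-4.99 -6.07 -1.77]
39.03925538063049
[609.91436061 271.53228464] [43.50747392 36.26133179 44.86174735 36.07733839] [  61.27084336  -27.91585013 -118.97194747  149.93801709]
```

Request:
play_rows(
  rows=[
    {"dp": [0,0,-0.5],"turn": [0,0,0],"fingers": 1},
    {"dp": [0,0,-0.8],"turn": [0,0,0],"fingers": 1},
    {"dp": [0,0,-0.8],"turn": [0,0,0],"fingers": 1},
    {"dp": [-0.4,-0.5,0],"turn": [0,0,0],"fingers": 1},
    {"dp": [-0.55,-0.67,0],"turn": [0,0,0],"fingers": 1},
  ],
)

```text
clock: 2.48
eef_pos: [471.5, 317.5, 105.1]
tcp_rot: [3.135, 0.004, 2.787]
contact_force: [0.3, -0.3, -1.6]
opening: 0.332
grasp_force: 39.7
```

Request:
play_rows(
  rows=[
    {"dp": [-0.55,-0.67,0],"turn": [0,0,0],"fingers": 1},
    {"dp": [-0.55,-0.67,0],"turn": [0,0,0],"fingers": 1},
    {"dp": [-0.55,-0.67,0],"turn": [0,0,0],"fingers": 1},
    {"dp": [-0.55,-0.67,0],"turn": [0,0,0],"fingers": 1},
    {"dp": [-0.55,-0.67,0],"turn": [0,0,0],"fingers": 1},
  ],
)

```text
clock: 2.9
eef_pos: [526.7, 149.5, 102.7]
tcp_rot: [3.14, 0.002, 2.784]
contact_force: [0.7, 0.2, -0.4]
opening: 0.333
grasp_force: 39.7
```

Request:
play_rows(
  rows=[
    {"dp": [-0.55,-0.67,0],"turn": [0,0,0],"fingers": 1},
    {"dp": [-0.55,-0.67,0],"turn": [0,0,0],"fingers": 1},
    {"dp": [-0.2,-0.2,0],"turn": [0,0,0],"fingers": 1},
    {"dp": [0,0,0],"turn": [0,0,0],"fingers": 1},
    {"dp": [0,0,0],"turn": [0,0,0],"fingers": 1},
  ],
)

```text
clock: 3.32
eef_pos: [553.3, 74.8, 101.9]
tcp_rot: [3.141, 0.001, 2.782]
contact_force: [0.1, 0.3, -1.2]
opening: 0.338
grasp_force: 39.7
```

Run:
```python
from h import *
snap('wrist','w2')
plan(553.7,76,26,159.5); print(r.sense()['contact_force'])
```

```text
pos [552.9  75.5 101.7] psi 159.5 t 3.3667 open 0.336463596892193 | turn units -0.01 dp now [-0.01  0.02  1.89] dp after [-0.01  0.02  1.89]
[-1.03036027  0.66114993 -0.50265127]
```

View pics/w2.png

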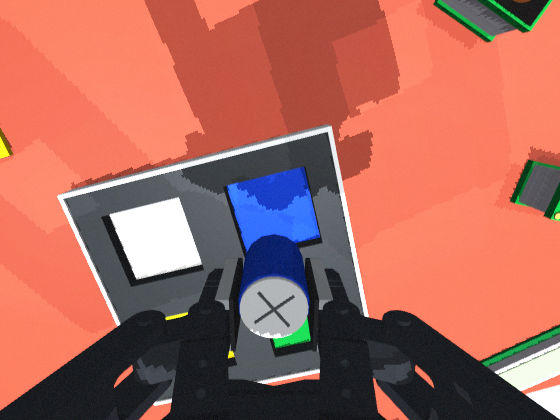

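The wrist view shows the capacitor held upright with its top at (274,308). The blue pocket is beneath it at (272,210) and the tray is clear around it. Lowering now.

Request:
play_rows(
  rows=[
    {"dp": [0,0,0.6],"turn": [0,0,0],"fingers": 1},
    {"dp": [0,0,0.6],"turn": [0,0,0],"fingers": 1},
    {"dp": [0,0,0.4],"turn": [0,0,0],"fingers": 1},
    {"dp": [0,0,0.2],"turn": [0,0,0],"fingers": 1},
    {"dp": [0,0,0.09],"turn": [0,0,0],"fingers": 1},
  ],
)

```text
clock: 3.78
eef_pos: [551.5, 76.2, 25.2]
tcp_rot: [-3.141, -0.003, 2.785]
contact_force: [-15.7, -0.4, 49.5]
opening: 0.335
grasp_force: 44.5
```

Request:
play_rows(
  rows=[
    {"dp": [0,0,0],"turn": [0,0,0],"fingers": 1},
    {"dp": [0,0,0],"turn": [0,0,0],"fingers": 1},
  ],
)

```text
clock: 3.95
eef_pos: [553.1, 76.0, 26.1]
tcp_rot: [3.141, 0.001, 2.785]
contact_force: [0.1, 0.1, -0.9]
opening: 0.335
grasp_force: 39.9
```

Request:
play_rows(
  rows=[
    {"dp": [0,0,0],"turn": [0,0,0],"fingers": 0.55},
    {"dp": [0,0,0],"turn": [0,0,0],"fingers": 0.45},
    {"dp": [0,0,0],"turn": [0,0,0],"fingers": 0.45},
    {"dp": [0,0,-0.3],"turn": [0,0,0],"fingers": 0.45},
    {"dp": [0,0,-0.8],"turn": [0,0,0],"fingers": 0.4},
  ],
)

```text
clock: 4.37
eef_pos: [550.1, 74.6, 67.1]
tcp_rot: [-3.138, -0.006, 2.784]
contact_force: [0.6, -0.2, -0.1]
opening: 0.602
grasp_force: 0.0
```

Request:
play_rows(
  rows=[
    {"dp": [0,0,-0.9],"turn": [0,0,1],"fingers": 0},
    {"dp": [0,0,-0.9],"turn": [0,0,1],"fingers": 0},
    {"dp": [0,0,-0.4],"turn": [0,0,1],"fingers": 0},
    {"dp": [0,0,0],"turn": [0,0,1],"fingers": 0},
    {"dp": [0,0,0],"turn": [0,0,1],"fingers": 0},
  ],
)

```text
clock: 4.78
eef_pos: [554.0, 75.0, 160.2]
tcp_rot: [3.138, 0.002, 2.255]
contact_force: [-0.6, 0.7, -0.5]
opening: 1.0
grasp_force: 0.0
```

Request:
play_rows(
  rows=[
    {"dp": [0,0,0],"turn": [0,0,1],"fingers": 0},
    {"dp": [0,0,0],"turn": [0,0,1],"fingers": 0},
    {"dp": [0,0,0],"turn": [0,0,1],"fingers": 0},
    {"dp": [0,0,0],"turn": [0,0,1],"fingers": 0},
    {"dp": [0,0,0],"turn": [0,0,1],"fingers": 0},
  ],
)

```text
clock: 5.2
eef_pos: [552.9, 74.9, 158.3]
tcp_rot: [3.141, -0.0, 1.731]
contact_force: [0.3, -0.2, -1.3]
opening: 0.996
grasp_force: 0.0
```

Request:
play_rows(
  rows=[
    {"dp": [0,0,0],"turn": [0,0,1],"fingers": 0},
    {"dp": [0,0,0],"turn": [0,0,1],"fingers": 0},
    {"dp": [0,0,0],"turn": [0,0,1],"fingers": 0},
    {"dp": [0,0,0],"turn": [0,0,1],"fingers": 0},
    {"dp": [0,0,0],"turn": [0,0,1],"fingers": 0},
  ],
)

```text
clock: 5.62
eef_pos: [552.9, 74.9, 158.3]
tcp_rot: [3.141, -0.0, 1.208]
contact_force: [0.5, 0.0, 0.1]
opening: 1.001
grasp_force: 0.0
```

Request:
play_rows(
  rows=[
    {"dp": [0,0,0],"turn": [0,0,1],"fingers": 0},
    {"dp": [0,0,0],"turn": [0,0,1],"fingers": 0},
    {"dp": [0,0,0],"turn": [0,0,0],"fingers": 0},
  ],
)

```text
clock: 5.87
eef_pos: [552.9, 74.9, 158.2]
tcp_rot: [3.141, -0.0, 0.999]
contact_force: [0.6, 0.3, 0.2]
opening: 0.997
grasp_force: 0.0
```

Run:
```python
from h import *
snap('wrist','w3')
plan(607,268,150,57.5)
```

```text
pos [552.9  74.9 158.1] psi 57.6 t 5.9167 open 0.9986166082303857 | turn units 0.02 dp now [ 4.8  -1.45  0.2 ] dp after [ 4.8  -1.45  0.2 ]
```

View pics/w3.png

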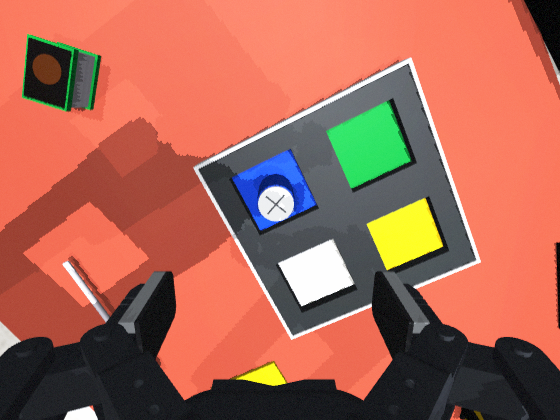

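The capacitor stands in the blue pocket with its top at (276,205). Next is the module, and I'll check the pads from this view at the same time.

Request:
play_rows(
  rows=[
    {"dp": [0.8,-0.24,0],"turn": [0,0,0],"fingers": 0},
    {"dp": [0.8,-0.24,0],"turn": [0,0,0],"fingers": 0},
    {"dp": [0.8,-0.24,0],"turn": [0,0,0],"fingers": 0},
    {"dp": [0.8,-0.24,0],"turn": [0,0,0],"fingers": 0},
    {"dp": [0.8,-0.24,0],"turn": [0,0,0],"fingers": 0},
  ],
)

```text
clock: 6.33
eef_pos: [598.6, 237.2, 157.9]
tcp_rot: [3.141, -0.0, 1.008]
contact_force: [0.2, -0.6, 0.1]
opening: 0.998
grasp_force: 0.0
```

Request:
play_rows(
  rows=[
    {"dp": [0.8,-0.24,0],"turn": [0,0,0],"fingers": 0},
    {"dp": [0,0,0],"turn": [0,0,0],"fingers": 0},
    {"dp": [0,0,0],"turn": [0,0,0],"fingers": 0},
  ],
)

```text
clock: 6.58
eef_pos: [607.4, 269.3, 157.4]
tcp_rot: [3.141, -0.0, 1.009]
contact_force: [0.4, -0.2, -0.2]
opening: 1.001
grasp_force: 0.0
```

Run:
```python
from h import *
f=load('w3')
print('cap',ray(f,276,205,50))
for k,c in dict(green=[(328,138),(391,101),(414,163),(350,187)],white=[(279,262),(335,240),(354,287),(303,306)],yellow=[(367,225),(428,199),(443,245),(391,268)],blue=[(232,180),(290,150),(317,207),(260,233)]).items():
    w=np.array([ray(f,*p,6)[:2] for p in c]);e=np.diff(np.vstack([w,w[:1]]),axis=0); print(k,w.mean(0).round(1),np.linalg.norm(e,axis=1).round(),np.degrees(np.arctan2(e[:,1],e[:,0])).round())
snap('wrist','w4'); plan(607,268,14,57.5)
```

```text
cap [555.36576523  74.24389018  50.        ]
green [644.1  61.7] [59. 57. 58. 48.] [ -2. -96. 169.  84.]
white [544.4 -18.3] [57. 54. 54. 54.] [  -9. -100.  171.   84.]
yellow [635.2 -27.8] [58. 49. 52. 52.] [ -7. -98. 175.  89.]
blue [553.2  72.4] [57. 57. 58. 56.] [ -5. -97. 173.  83.]
pos [607.  268.  157.3] psi 57.7 t 6.6333 open 1.0025782482963492 | turn units 0.04 dp now [-0.   -0.    3.58] dp after [-0.   -0.    3.58]
```

View pics/w4.png

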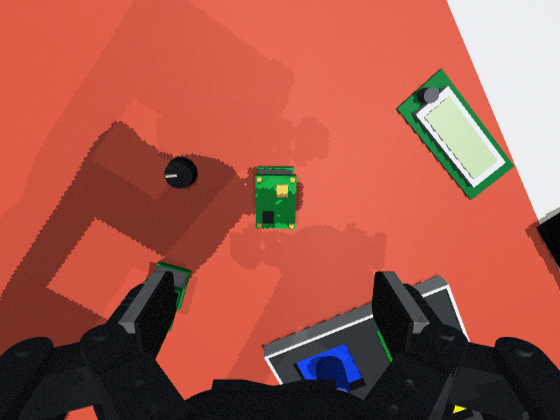

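The module is square to the fingers, with its top centre at (276,202), and the dark knob at (180,172) is well clear. The pad fit gives green (644,63), blue (554.6,74), yellow (633,-26.5) and white (543.6,-15.5), all consistent. The capacitor is within 1 mm of its pad centre.

Run:
```python
from h import *
f=load('w4'); c=ray(f,276,202,40); print(c); plan(c[0],c[1],14,57.7)
```

```text
[609.72192495 268.37737029  40.        ]
pos [607.  268.  157.3] psi 57.7 t 6.6333 open 1.0025782482963492 | turn units 0.0 dp now [0.04 0.05 3.58] dp after [0.04 0.05 3.58]
```

Request:
play_rows(
  rows=[
    {"dp": [0.04,0.05,0.8],"turn": [0,0,0],"fingers": 0},
    {"dp": [0,0,0.9],"turn": [0,0,0],"fingers": 0},
    {"dp": [0,0,0.9],"turn": [0,0,0],"fingers": 0},
    {"dp": [0,0,0.6],"turn": [0,0,0],"fingers": 0},
    {"dp": [0,0,0.3],"turn": [0,0,0],"fingers": 0.2},
  ],
)

```text
clock: 7.05
eef_pos: [607.6, 265.6, 14.0]
tcp_rot: [-3.139, 0.005, 1.004]
contact_force: [-1.0, -0.0, -0.7]
opening: 0.885
grasp_force: 0.0
```

Request:
play_rows(
  rows=[
    {"dp": [0,0,0],"turn": [0,0,0],"fingers": 0.4},
    {"dp": [0,0,0],"turn": [0,0,0],"fingers": 0.55},
    {"dp": [0,0,0],"turn": [0,0,0],"fingers": 1},
    {"dp": [0,0,0],"turn": [0,0,0],"fingers": 1},
    {"dp": [0,0,0],"turn": [0,0,0],"fingers": 1},
  ],
)

```text
clock: 7.47
eef_pos: [611.5, 268.6, 19.7]
tcp_rot: [3.139, -0.003, 1.004]
contact_force: [0.7, -0.2, 7.0]
opening: 0.37
grasp_force: 41.6
```

Request:
play_rows(
  rows=[
    {"dp": [0,0,0],"turn": [0,0,0],"fingers": 1},
    {"dp": [0,0,0],"turn": [0,0,0],"fingers": 1},
    {"dp": [0,0,0],"turn": [0,0,0],"fingers": 1},
  ],
)

```text
clock: 7.72
eef_pos: [611.5, 268.6, 19.6]
tcp_rot: [3.139, -0.003, 1.004]
contact_force: [0.2, -0.4, 7.7]
opening: 0.363
grasp_force: 41.7
```

Request:
play_rows(
  rows=[
    {"dp": [0,0,-0.5],"turn": [0,0,0],"fingers": 1},
    {"dp": [0,0,-0.7],"turn": [0,0,-1],"fingers": 1},
    {"dp": [0,0,-0.7],"turn": [0,0,-1],"fingers": 1},
    {"dp": [0,0,-0.2],"turn": [0,0,-1],"fingers": 1},
    {"dp": [0,0,0],"turn": [0,0,-1],"fingers": 1},
  ],
)

```text
clock: 8.13
eef_pos: [612.2, 269.1, 105.9]
tcp_rot: [3.136, -0.004, 1.428]
contact_force: [0.3, -0.2, -1.2]
opening: 0.364
grasp_force: 40.7
```

Request:
play_rows(
  rows=[
    {"dp": [-0.3,0.1,0],"turn": [0,0,-0.23],"fingers": 1},
    {"dp": [-0.7,0.2,0],"turn": [0,0,0],"fingers": 1},
    {"dp": [-0.8,0.23,0],"turn": [0,0,0],"fingers": 1},
    {"dp": [-0.8,0.23,0],"turn": [0,0,0],"fingers": 1},
    {"dp": [-0.8,0.23,0],"turn": [0,0,0],"fingers": 1},
  ],
)

```text
clock: 8.55
eef_pos: [632.4, 127.1, 102.4]
tcp_rot: [3.14, -0.0, 1.448]
contact_force: [0.5, -0.1, -0.9]
opening: 0.363
grasp_force: 40.7
```

Request:
play_rows(
  rows=[
    {"dp": [-0.8,0.22,0],"turn": [0,0,0],"fingers": 1},
    {"dp": [-0.6,0.17,0],"turn": [0,0,0],"fingers": 1},
    {"dp": [-0.2,0.05,0],"turn": [0,0,0],"fingers": 1},
    {"dp": [0,0,0],"turn": [0,0,0],"fingers": 1},
    {"dp": [0,0,0],"turn": [0,0,0],"fingers": 1},
  ],
)

```text
clock: 8.97
eef_pos: [641.8, 62.8, 101.9]
tcp_rot: [3.141, -0.001, 1.446]
contact_force: [0.4, 1.3, -1.1]
opening: 0.362
grasp_force: 40.7
```

Run:
```python
from h import *
plan(644,63,26,83)
```

```text
pos [641.8  62.8 101.9] psi 82.8 t 8.9667 open 0.36152187794173735 | turn units -0.03 dp now [0.01 0.05 1.9 ] dp after [0.01 0.05 1.9 ]
```

Request:
play_rows(
  rows=[
    {"dp": [0,0.05,0.6],"turn": [0,0,0],"fingers": 1},
    {"dp": [0,0,0.5],"turn": [0,0,0],"fingers": 1},
    {"dp": [0,0,0.35],"turn": [0,0,0],"fingers": 1},
    {"dp": [0,0,0.2],"turn": [0,0,0],"fingers": 1},
    {"dp": [0,0,0.1],"turn": [0,0,0],"fingers": 1},
  ],
)

```text
clock: 9.38
eef_pos: [642.8, 63.3, 30.0]
tcp_rot: [-3.14, 0.0, 1.448]
contact_force: [-0.6, -0.2, -0.4]
opening: 0.36
grasp_force: 40.7
```

Request:
play_rows(
  rows=[
    {"dp": [0,0,0.07],"turn": [0,0,0],"fingers": 1},
    {"dp": [0,0,0.06],"turn": [0,0,0],"fingers": 1},
    {"dp": [0,0,0],"turn": [0,0,0],"fingers": 1},
    {"dp": [0,0,0],"turn": [0,0,0],"fingers": 1},
  ],
)

```text
clock: 9.72
eef_pos: [644.1, 62.3, 26.7]
tcp_rot: [3.141, -0.0, 1.447]
contact_force: [0.2, 0.1, 0.0]
opening: 0.363
grasp_force: 40.7
```

Request:
play_rows(
  rows=[
    {"dp": [0,0,0.02],"turn": [0,0,0],"fingers": 0.55},
    {"dp": [0,0,0],"turn": [0,0,0],"fingers": 0.45},
    {"dp": [0,0,0],"turn": [0,0,0],"fingers": 0.42},
    {"dp": [0,0,-0.3],"turn": [0,0,0],"fingers": 0.42},
    {"dp": [0,0,-0.8],"turn": [0,0,0],"fingers": 0.4},
  ],
)

```text
clock: 10.13
eef_pos: [640.6, 61.9, 66.5]
tcp_rot: [-3.135, 0.002, 1.446]
contact_force: [-0.3, -0.7, 0.3]
opening: 0.601
grasp_force: 0.0
```

Request:
play_rows(
  rows=[
    {"dp": [0,0,-0.9],"turn": [0,0,1],"fingers": 0},
    {"dp": [0,0,-0.9],"turn": [0,0,1],"fingers": 0},
    {"dp": [0,0,-0.4],"turn": [0,0,1],"fingers": 0},
    {"dp": [0,0,0],"turn": [0,0,1],"fingers": 0},
    {"dp": [0,0,0],"turn": [0,0,1],"fingers": 0},
  ],
)

```text
clock: 10.55
eef_pos: [644.8, 62.3, 160.6]
tcp_rot: [3.138, -0.003, 0.918]
contact_force: [-0.2, -0.0, 0.6]
opening: 0.998
grasp_force: 0.0
```

Request:
play_rows(
  rows=[
    {"dp": [-0.2,0.13,0],"turn": [0,0,0.3],"fingers": 0},
    {"dp": [-0.69,0.44,0],"turn": [0,0,0],"fingers": 0},
    {"dp": [-0.69,0.44,0],"turn": [0,0,0],"fingers": 0},
    {"dp": [-0.69,0.44,0],"turn": [0,0,0],"fingers": 0},
    {"dp": [-0.69,0.44,0],"turn": [0,0,0],"fingers": 0},
  ],
)

```text
clock: 10.97
eef_pos: [627.7, -79.2, 157.7]
tcp_rot: [3.142, 0.0, 0.894]
contact_force: [-0.3, -0.1, -0.0]
opening: 0.996
grasp_force: 0.0
```

Request:
play_rows(
  rows=[
    {"dp": [-0.69,0.44,0],"turn": [0,0,0],"fingers": 0},
    {"dp": [-0.69,0.44,0],"turn": [0,0,0],"fingers": 0},
    {"dp": [-0.69,0.44,0],"turn": [0,0,0],"fingers": 0},
    {"dp": [-0.69,0.44,0],"turn": [0,0,0],"fingers": 0},
    {"dp": [-0.69,0.44,0],"turn": [0,0,0],"fingers": 0},
  ],
)

```text
clock: 11.38
eef_pos: [609.2, -242.3, 157.7]
tcp_rot: [-3.141, 0.0, 0.894]
contact_force: [0.9, 0.4, 0.2]
opening: 1.005
grasp_force: 0.0
```

Request:
play_rows(
  rows=[
    {"dp": [-0.5,0.32,0],"turn": [0,0,0],"fingers": 0},
    {"dp": [0,0,0],"turn": [0,0,0],"fingers": 0},
    {"dp": [0,0,0],"turn": [0,0,0],"fingers": 0},
  ],
)

```text
clock: 11.63
eef_pos: [606.7, -265.3, 157.4]
tcp_rot: [-3.141, 0.0, 0.891]
contact_force: [-0.7, 0.0, -0.3]
opening: 1.001
grasp_force: 0.0
```

Run:
```python
from h import *
f=snap('wrist','w5'); plan(607.7,-263,14,51)
P=np.array(f['pose']); c=P[:3,:3].T@(np.array([607.7,-263,40])-P[:3,3]); print(f['fx']*c[0]/c[2]+f['cx'],f['fy']*c[1]/c[2]+f['cy'])
```

```text
pos [ 607.  -264.1  157.3] psi 51.1 t 11.6833 open 1.0004524760258526 | turn units 0.01 dp now [ 0.03 -0.    3.58] dp after [ 0.03 -0.    3.58]
272.16792663328965 199.62244318944406
```

View pics/w5.png

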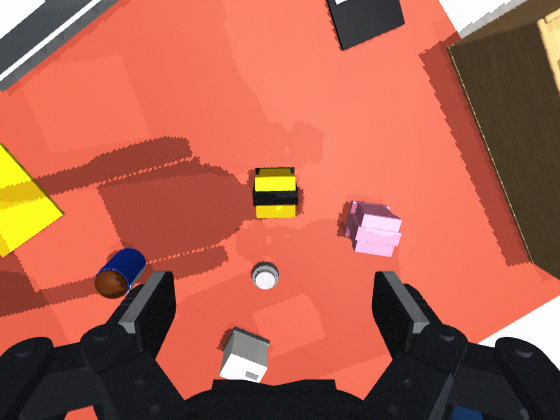

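The transformer (yellow with the black bar) has its top at (275,197), against a predicted (272,200). The pink decoy at (375,230) is close by, so I'll part-close the fingers before descending.

Request:
play_rows(
  rows=[
    {"dp": [0.03,0.04,0.4],"turn": [0,0,0],"fingers": 0.35},
    {"dp": [0,0,0.7],"turn": [0,0,0],"fingers": 0.35},
    {"dp": [0,0,0.9],"turn": [0,0,0],"fingers": 0.35},
    {"dp": [0,0,0.9],"turn": [0,0,0],"fingers": 0.35},
    {"dp": [0,0,0.45],"turn": [0,0,0],"fingers": 0.35},
  ],
)

```text
clock: 12.1
eef_pos: [607.5, -261.2, 19.5]
tcp_rot: [-3.137, 0.001, 0.894]
contact_force: [-1.5, 1.0, -0.6]
opening: 0.649
grasp_force: 0.0
```

Request:
play_rows(
  rows=[
    {"dp": [0,0,0.2],"turn": [0,0,0],"fingers": 0.35},
    {"dp": [0,0,0],"turn": [0,0,0],"fingers": 0.5},
    {"dp": [0,0,0],"turn": [0,0,0],"fingers": 1},
    {"dp": [0,0,0],"turn": [0,0,0],"fingers": 1},
    {"dp": [0,0,0],"turn": [0,0,0],"fingers": 1},
  ],
)

```text
clock: 12.52
eef_pos: [610.7, -264.0, 17.1]
tcp_rot: [3.139, -0.001, 0.892]
contact_force: [0.8, 0.0, -0.9]
opening: 0.417
grasp_force: 43.6
```

Request:
play_rows(
  rows=[
    {"dp": [0,0,0],"turn": [0,0,0],"fingers": 1},
    {"dp": [0,0,0],"turn": [0,0,0],"fingers": 1},
    {"dp": [0,0,0],"turn": [0,0,0],"fingers": 1},
  ],
)

```text
clock: 12.77
eef_pos: [609.8, -263.9, 16.0]
tcp_rot: [3.141, -0.0, 0.891]
contact_force: [-0.5, -0.6, -1.7]
opening: 0.413
grasp_force: 43.6
```

Request:
play_rows(
  rows=[
    {"dp": [0,0,-0.5],"turn": [0,0,0],"fingers": 1},
    {"dp": [0,0,-0.8],"turn": [0,0,-0.9],"fingers": 1},
    {"dp": [0,0,-0.7],"turn": [0,0,-1],"fingers": 1},
    {"dp": [0,0,-0.2],"turn": [0,0,-1],"fingers": 1},
    {"dp": [0,0,0],"turn": [0,0,-1],"fingers": 1},
  ],
)

```text
clock: 13.18
eef_pos: [611.5, -264.7, 107.0]
tcp_rot: [3.136, 0.001, 1.305]
contact_force: [0.3, -0.2, -1.2]
opening: 0.413
grasp_force: 43.6
```

Request:
play_rows(
  rows=[
    {"dp": [0,0,0],"turn": [0,0,-1],"fingers": 1},
    {"dp": [0.3,0,0],"turn": [0,0,-0.43],"fingers": 1},
    {"dp": [0.7,-0.02,0],"turn": [0,0,0],"fingers": 1},
    {"dp": [0.9,-0.02,0],"turn": [0,0,0],"fingers": 1},
    {"dp": [0.9,-0.02,0],"turn": [0,0,0],"fingers": 1},
  ],
)

```text
clock: 13.6
eef_pos: [621.1, -151.9, 103.5]
tcp_rot: [3.141, 0.0, 1.448]
contact_force: [0.4, -0.3, -0.8]
opening: 0.411
grasp_force: 43.6
```

Request:
play_rows(
  rows=[
    {"dp": [0.9,-0.02,0],"turn": [0,0,0],"fingers": 1},
    {"dp": [0.9,-0.02,0],"turn": [0,0,0],"fingers": 1},
    {"dp": [0.8,-0.02,0],"turn": [0,0,0],"fingers": 1},
    {"dp": [0.4,-0.02,0],"turn": [0,0,0],"fingers": 1},
    {"dp": [0.16,0,0],"turn": [0,0,0],"fingers": 1},
  ],
)

```text
clock: 14.02
eef_pos: [633.4, -23.8, 103.5]
tcp_rot: [3.141, -0.0, 1.452]
contact_force: [0.1, -0.3, -1.3]
opening: 0.412
grasp_force: 43.6
```

Request:
play_rows(
  rows=[
    {"dp": [0,0,0],"turn": [0,0,0],"fingers": 1},
    {"dp": [0,0,0],"turn": [0,0,0],"fingers": 1},
  ],
)

```text
clock: 14.18
eef_pos: [633.3, -27.1, 103.3]
tcp_rot: [3.142, 0.0, 1.45]
contact_force: [0.9, -0.8, -0.2]
opening: 0.416
grasp_force: 43.6
```

Run:
```python
from h import *
snap('wrist','w6')
plan(633,-26.5,23,83)
```

```text
pos [633.3 -27.6 103.3] psi 83.0 t 14.2333 open 0.4163366396787631 | turn units 0.01 dp now [ 0.03 -0.01  2.01] dp after [ 0.03 -0.01  2.01]
```

View pics/w6.png

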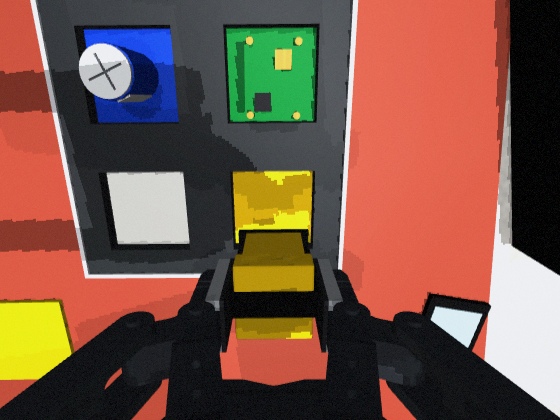

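The module sits centred in green at (273,75). The transformer is square to the yellow pocket. Lowering gently.

Request:
play_rows(
  rows=[
    {"dp": [0.03,0,0.7],"turn": [0,0,0],"fingers": 1},
    {"dp": [0,0,0.55],"turn": [0,0,0],"fingers": 1},
    {"dp": [0,0,0.35],"turn": [0,0,0],"fingers": 1},
    {"dp": [0,0,0.2],"turn": [0,0,0],"fingers": 1},
    {"dp": [0,0,0.1],"turn": [0,0,0],"fingers": 1},
  ],
)

```text
clock: 14.65
eef_pos: [632.8, -26.3, 26.1]
tcp_rot: [-3.14, 0.0, 1.449]
contact_force: [-0.5, 0.5, -0.7]
opening: 0.416
grasp_force: 43.8
```

Request:
play_rows(
  rows=[
    {"dp": [0,0,0.06],"turn": [0,0,0],"fingers": 1},
    {"dp": [0,0,0.05],"turn": [0,0,0],"fingers": 1},
    {"dp": [0,0,0],"turn": [0,0,0],"fingers": 1},
    {"dp": [0,0,0],"turn": [0,0,0],"fingers": 1},
  ],
)

```text
clock: 14.98
eef_pos: [634.0, -25.3, 23.6]
tcp_rot: [3.14, -0.0, 1.45]
contact_force: [-0.3, 0.2, -1.8]
opening: 0.41
grasp_force: 43.8
```

Request:
play_rows(
  rows=[
    {"dp": [0,0,0.03],"turn": [0,0,0],"fingers": 1},
    {"dp": [0,0,0.02],"turn": [0,0,0],"fingers": 1},
    {"dp": [0,0,0],"turn": [0,0,0],"fingers": 1},
  ],
)

```text
clock: 15.23
eef_pos: [633.9, -25.2, 21.6]
tcp_rot: [3.141, -0.0, 1.45]
contact_force: [-0.9, -0.3, 4.1]
opening: 0.413
grasp_force: 44.3
```

Request:
play_rows(
  rows=[
    {"dp": [0,0,0],"turn": [0,0,0],"fingers": 0.5},
    {"dp": [0,0,0],"turn": [0,0,0],"fingers": 0.4},
    {"dp": [0,0,0],"turn": [0,0,0],"fingers": 0.38},
    {"dp": [0,0,-0.3],"turn": [0,0,0],"fingers": 0.38},
    {"dp": [0,0,-0.9],"turn": [0,0,0],"fingers": 0.38},
  ],
)

```text
clock: 15.65
eef_pos: [629.9, -25.1, 65.3]
tcp_rot: [-3.133, 0.001, 1.45]
contact_force: [-0.2, 0.5, 0.0]
opening: 0.618
grasp_force: 0.0
```

Request:
play_rows(
  rows=[
    {"dp": [0,0,-0.9],"turn": [0,0,-1],"fingers": 0.2},
    {"dp": [0,0,-0.9],"turn": [0,0,-1],"fingers": 0},
    {"dp": [0,0,-0.4],"turn": [0,0,-1],"fingers": 0},
    {"dp": [0,0,0],"turn": [0,0,-1],"fingers": 0},
    {"dp": [0,0,0],"turn": [0,0,-1],"fingers": 0},
  ],
)

```text
clock: 16.07
eef_pos: [634.6, -25.3, 159.9]
tcp_rot: [3.138, 0.002, 1.978]
contact_force: [-0.9, -0.2, -0.3]
opening: 1.002
grasp_force: 0.0
```

Request:
play_rows(
  rows=[
    {"dp": [0,0,0],"turn": [0,0,-0.58],"fingers": 0},
    {"dp": [-0.5,-0.61,0],"turn": [0,0,0],"fingers": 0},
    {"dp": [-0.5,-0.61,0],"turn": [0,0,0],"fingers": 0},
    {"dp": [-0.5,-0.61,0],"turn": [0,0,0],"fingers": 0},
    {"dp": [-0.5,-0.61,0],"turn": [0,0,0],"fingers": 0},
  ],
)

```text
clock: 16.48
eef_pos: [581.3, -141.4, 157.8]
tcp_rot: [3.141, 0.0, 2.035]
contact_force: [0.1, -1.3, 0.1]
opening: 1.002
grasp_force: 0.0
```

Request:
play_rows(
  rows=[
    {"dp": [-0.5,-0.61,0],"turn": [0,0,0],"fingers": 0},
    {"dp": [-0.5,-0.61,0],"turn": [0,0,0],"fingers": 0},
    {"dp": [-0.5,-0.61,0],"turn": [0,0,0],"fingers": 0},
    {"dp": [-0.5,-0.61,0],"turn": [0,0,0],"fingers": 0},
    {"dp": [-0.5,-0.61,0],"turn": [0,0,0],"fingers": 0},
  ],
)

```text
clock: 16.9
eef_pos: [516.7, -285.8, 157.9]
tcp_rot: [3.141, 0.001, 2.034]
contact_force: [-0.0, -0.4, 0.8]
opening: 1.001
grasp_force: 0.0
```

Request:
play_rows(
  rows=[
    {"dp": [-0.5,-0.61,0],"turn": [0,0,0],"fingers": 0},
    {"dp": [-0.5,-0.61,0],"turn": [0,0,0],"fingers": 0},
    {"dp": [-0.5,-0.61,0],"turn": [0,0,0],"fingers": 0},
    {"dp": [0,0,0],"turn": [0,0,0],"fingers": 0.35},
    {"dp": [0,0,0],"turn": [0,0,0],"fingers": 0.35},
  ],
)

```text
clock: 17.32
eef_pos: [478.1, -372.1, 157.6]
tcp_rot: [3.141, 0.0, 2.031]
contact_force: [0.4, -0.5, -0.4]
opening: 0.75
grasp_force: 0.0
```

Run:
```python
from h import *
f=snap('wrist','w7'); plan(477,-375.3,16,116.5)
P=np.array(f['pose']); c=P[:3,:3].T@(np.array([477,-375.3,40])-P[:3,3]); print(f['fx']*c[0]/c[2]+f['cx'],f['fy']*c[1]/c[2]+f['cy'])
```

```text
pos [ 478.6 -371.   157.4] psi 116.5 t 17.3667 open 0.6638685722020831 | turn units -0.01 dp now [-0.08 -0.08  3.54] dp after [-0.08 -0.08  3.54]
269.6403738470096 204.5621892931847
```

View pics/w7.png

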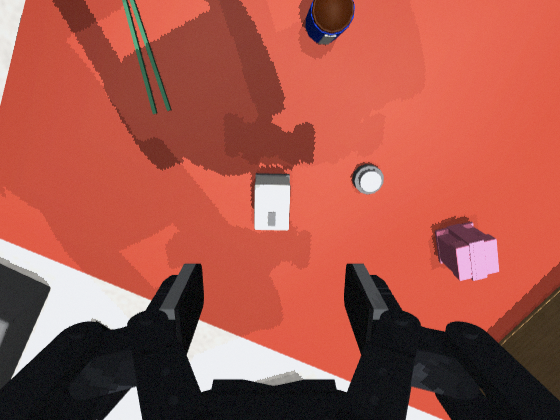

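The relay's white top is at (272,206), against a predicted (270,205), square to the fingers. The small white knob at (370,178) is clear.

Request:
play_rows(
  rows=[
    {"dp": [-0.09,-0.03,0.4],"turn": [0,0,0],"fingers": 0.35},
    {"dp": [0,0,0.7],"turn": [0,0,0],"fingers": 0.35},
    {"dp": [0,0,0.9],"turn": [0,0,0],"fingers": 0.35},
    {"dp": [0,0,0.9],"turn": [0,0,0],"fingers": 0.35},
    {"dp": [0,0,0.45],"turn": [0,0,0],"fingers": 0.35},
  ],
)

```text
clock: 17.78
eef_pos: [478.4, -371.7, 19.6]
tcp_rot: [-3.14, -0.004, 2.036]
contact_force: [-0.4, 0.7, -0.9]
opening: 0.65
grasp_force: 0.0
```

Request:
play_rows(
  rows=[
    {"dp": [0,0,0.2],"turn": [0,0,0],"fingers": 0.35},
    {"dp": [0,0,0],"turn": [0,0,0],"fingers": 0.5},
    {"dp": [0,0,0],"turn": [0,0,0],"fingers": 1},
    {"dp": [0,0,0],"turn": [0,0,0],"fingers": 1},
    {"dp": [0,0,0],"turn": [0,0,0],"fingers": 1},
  ],
)

```text
clock: 18.2
eef_pos: [480.5, -375.2, 16.7]
tcp_rot: [3.14, 0.003, 2.034]
contact_force: [0.1, -0.4, -0.5]
opening: 0.34
grasp_force: 40.1
```

Request:
play_rows(
  rows=[
    {"dp": [0,0,0],"turn": [0,0,0],"fingers": 1},
    {"dp": [0,0,0],"turn": [0,0,0],"fingers": 1},
    {"dp": [0,0,0],"turn": [0,0,0],"fingers": 1},
  ],
)

```text
clock: 18.45
eef_pos: [479.9, -375.0, 16.0]
tcp_rot: [3.141, 0.001, 2.034]
contact_force: [0.7, 1.8, 6.5]
opening: 0.342
grasp_force: 41.0
```

Request:
play_rows(
  rows=[
    {"dp": [0,0,-0.5],"turn": [0,0,0],"fingers": 1},
    {"dp": [0,0,-0.8],"turn": [0,0,1],"fingers": 1},
    {"dp": [0,0,-0.7],"turn": [0,0,1],"fingers": 1},
    {"dp": [0,0,-0.2],"turn": [0,0,1],"fingers": 1},
    {"dp": [0,0,0],"turn": [0,0,1],"fingers": 1},
  ],
)

```text
clock: 18.87
eef_pos: [480.8, -375.9, 106.4]
tcp_rot: [3.137, 0.004, 1.61]
contact_force: [0.3, -0.1, -1.2]
opening: 0.34
grasp_force: 40.1
```

Request:
play_rows(
  rows=[
    {"dp": [0,0,0],"turn": [0,0,1],"fingers": 1},
    {"dp": [0,0,0],"turn": [0,0,0.58],"fingers": 1},
    {"dp": [0.4,0.02,0],"turn": [0,0,0],"fingers": 1},
    {"dp": [0.8,0.04,0],"turn": [0,0,0],"fingers": 1},
    {"dp": [0.9,0.05,0],"turn": [0,0,0],"fingers": 1},
  ],
)

```text
clock: 19.28
eef_pos: [493.6, -291.3, 103.0]
tcp_rot: [3.141, 0.0, 1.449]
contact_force: [0.6, 1.4, 0.6]
opening: 0.347
grasp_force: 40.1
```

Request:
play_rows(
  rows=[
    {"dp": [0.9,0.05,0],"turn": [0,0,0],"fingers": 1},
    {"dp": [0.9,0.05,0],"turn": [0,0,0],"fingers": 1},
    {"dp": [0.9,0.05,0],"turn": [0,0,0],"fingers": 1},
    {"dp": [0.9,0.05,0],"turn": [0,0,0],"fingers": 1},
    {"dp": [0.9,0.05,0],"turn": [0,0,0],"fingers": 1},
  ],
)

```text
clock: 19.7
eef_pos: [525.1, -111.8, 103.1]
tcp_rot: [3.142, -0.0, 1.451]
contact_force: [0.3, -0.4, 0.4]
opening: 0.347
grasp_force: 40.1
```

Request:
play_rows(
  rows=[
    {"dp": [0.9,0.05,0],"turn": [0,0,0],"fingers": 1},
    {"dp": [0.9,0.04,0],"turn": [0,0,0],"fingers": 1},
    {"dp": [0.5,0.02,0],"turn": [0,0,0],"fingers": 1},
    {"dp": [0.2,0.01,0],"turn": [0,0,0],"fingers": 1},
    {"dp": [0,0,0],"turn": [0,0,0],"fingers": 1},
  ],
)

```text
clock: 20.12
eef_pos: [542.2, -13.6, 103.0]
tcp_rot: [3.142, -0.0, 1.454]
contact_force: [0.0, -0.4, -1.0]
opening: 0.345
grasp_force: 40.1
```

Request:
play_rows(
  rows=[
    {"dp": [0,0,0],"turn": [0,0,0],"fingers": 1},
    {"dp": [0,0,0],"turn": [0,0,0],"fingers": 1},
  ],
)

```text
clock: 20.28
eef_pos: [542.0, -16.4, 102.9]
tcp_rot: [-3.141, 0.0, 1.45]
contact_force: [-0.2, 0.4, -0.1]
opening: 0.343
grasp_force: 40.1
```

Run:
```python
from h import *
plan(543.6,-15.5,24,83)
```

```text
pos [542.  -16.4 102.9] psi 83.1 t 20.2833 open 0.3431698296414684 | turn units 0.01 dp now [0.03 0.04 1.97] dp after [0.03 0.04 1.97]
```

Request:
play_rows(
  rows=[
    {"dp": [0.03,0.04,0.7],"turn": [0,0,0],"fingers": 1},
    {"dp": [0,0,0.55],"turn": [0,0,0],"fingers": 1},
    {"dp": [0,0,0.35],"turn": [0,0,0],"fingers": 1},
    {"dp": [0,0,0.2],"turn": [0,0,0],"fingers": 1},
    {"dp": [0,0,0.1],"turn": [0,0,0],"fingers": 1},
  ],
)

```text
clock: 20.7
eef_pos: [543.2, -15.7, 25.8]
tcp_rot: [-3.14, 0.0, 1.448]
contact_force: [-0.0, 0.0, -0.8]
opening: 0.347
grasp_force: 40.1
```

Request:
play_rows(
  rows=[
    {"dp": [0,0,0.06],"turn": [0,0,0],"fingers": 1},
    {"dp": [0,0,0.03],"turn": [0,0,0],"fingers": 1},
    {"dp": [0,0,0.02],"turn": [0,0,0],"fingers": 1},
    {"dp": [0,0,0],"turn": [0,0,0],"fingers": 1},
    {"dp": [0,0,0],"turn": [0,0,0],"fingers": 1},
  ],
)

```text
clock: 21.12
eef_pos: [544.5, -14.6, 23.1]
tcp_rot: [3.141, -0.0, 1.45]
contact_force: [-0.4, 0.3, -0.5]
opening: 0.341
grasp_force: 40.1
```

Lowering another millimetre, then I'll release, lift and move aside for the check.

Request:
play_rows(
  rows=[
    {"dp": [0,0,0.03],"turn": [0,0,0],"fingers": 1},
    {"dp": [0,0,0],"turn": [0,0,0],"fingers": 1},
    {"dp": [0,0,0],"turn": [0,0,0],"fingers": 0.5},
    {"dp": [0,0,0],"turn": [0,0,0],"fingers": 0.45},
    {"dp": [0,0,0],"turn": [0,0,0],"fingers": 0.42},
  ],
)

```text
clock: 21.53
eef_pos: [544.1, -14.5, 21.4]
tcp_rot: [3.141, -0.0, 1.45]
contact_force: [0.7, -0.1, 0.1]
opening: 0.582
grasp_force: 0.0
```

Request:
play_rows(
  rows=[
    {"dp": [0,0,-0.3],"turn": [0,0,0],"fingers": 0.42},
    {"dp": [0,0,-0.9],"turn": [0,0,0],"fingers": 0.42},
    {"dp": [0,0,-0.9],"turn": [0,0,0],"fingers": 0.42},
    {"dp": [0,0,-0.9],"turn": [0,0,0],"fingers": 0.42},
    {"dp": [0,0,-0.9],"turn": [0,0,0],"fingers": 0.42},
  ],
)

```text
clock: 21.95
eef_pos: [543.6, -14.5, 179.7]
tcp_rot: [3.142, 0.0, 1.45]
contact_force: [0.5, 0.1, -0.5]
opening: 0.578
grasp_force: 0.0
```

Request:
play_rows(
  rows=[
    {"dp": [-0.9,0,0],"turn": [0,0,0],"fingers": 0.42},
    {"dp": [-0.9,0,0],"turn": [0,0,0],"fingers": 0.42},
    {"dp": [-0.9,0,0],"turn": [0,0,0],"fingers": 0.42},
    {"dp": [-0.9,0,0],"turn": [0,0,0],"fingers": 0.42},
    {"dp": [-0.9,0,0],"turn": [0,0,0],"fingers": 0.42},
  ],
)

```text
clock: 22.37
eef_pos: [521.9, -194.7, 178.4]
tcp_rot: [3.141, 0.0, 1.45]
contact_force: [0.2, 0.2, -0.6]
opening: 0.582
grasp_force: 0.0
```

Request:
play_rows(
  rows=[
    {"dp": [-0.9,0,0],"turn": [0,0,0],"fingers": 0.42},
    {"dp": [-0.9,0,0],"turn": [0,0,0],"fingers": 0.42},
    {"dp": [-0.5,0,0],"turn": [0,0,0],"fingers": 0.42},
    {"dp": [0,0,0],"turn": [0,0,0],"fingers": 0.42},
    {"dp": [0,0,0],"turn": [0,0,0],"fingers": 0.42},
  ],
)

```text
clock: 22.78
eef_pos: [510.8, -285.4, 177.8]
tcp_rot: [3.141, -0.0, 1.447]
contact_force: [-0.4, 0.2, -1.0]
opening: 0.582
grasp_force: 0.0
```

Run:
```python
from h import *
f=snap('top','top1'); snap('side','side1')
a=cv2.imread('pics/top1.png')[140:245,230:340]; s=cv2.imread('pics/side1.png')[165:265,225:350]
c=np.zeros((600,800,3),np.uint8); c[:420,:440]=cv2.resize(a,(440,420),interpolation=2); c[:288,440:]=cv2.resize(s,(360,288),interpolation=2)
c[300:600,440:800]=cv2.resize(cv2.imread('pics/top1.png'),(360,300),interpolation=3)
cv2.imwrite('pics/fin.png',c)
```

```text
(no output)
```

View pics/fin.png

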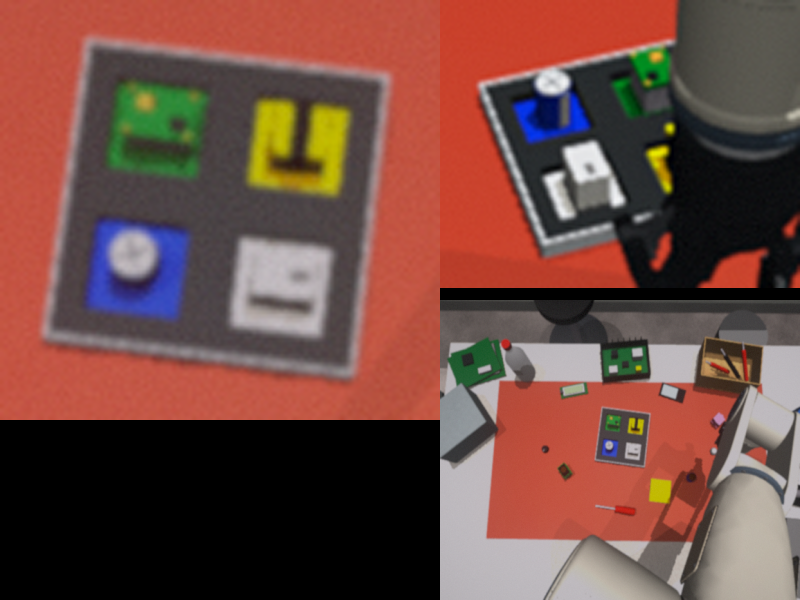

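All four parts stand in their own pockets: green (155,125), yellow (298,145), blue (133,255) and white (283,285) in the crop. The failed parts look unmoved. One numeric check of the centres before handing in.

Run:
```python
from h import *
f=load('top1'); T=lambda x,y:(230+(x+.5)/4-.5,140+(y+.5)/4-.5)
for n,p,z in [('cap',(134,254),50),('mod',(160,110),46),('tra',(294,130),46),('rel',(285,270),46)]: print(n,ray(f,*T(*p),z).round(1))
hsv=r.sense(); print(hsv['qvel'].round(3))
```

```text
cap [553.6  74.7  50. ]
mod [644.3  61.2  46. ]
tra [632.7 -20.7  46. ]
rel [545.8 -16.1  46. ]
[ 0.016  0.     0.003 -0.    -0.004 -0.005]
```

```bash
python3 -c "
from rig import r
print(r.sign_off())"
```

```text
the job is handed in; nothing more can be done
None
```

I packed all four good parts upright on their matching pads, left the two failed look-alikes untouched, and handed the job in at about 23 s; measured centres were within about 6 mm of the pad centres. The judge's verdict was not shown.

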